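# Set the slope of a distillation condenser with an angle gauge and hold it

### The job

The swivel of the condenser clamp is loose, so the still-head end has sunk onto the lab jack. Pick up the angle gauge, set its grooved base astride the bare short end of the condenser, beyond the clamp, and press that end down with the gauge upright and sitting flush on the glass, rocking it until the swinging needle settles midway between the tabs of the fork on the dial. Finish while still gripping the gauge and pressing it on the tube at that slope, so that the swivel can be tightened; go gently, keep the fingers off the glass and leave everything else on the bench where it is.

Things in the scene. Friction and masses are not known exactly. Their poses are not given: they have to be found in the camera images.
- gauge: Angle gauge standing on the bench: grey round dial, 104 mm across, 26 mm thick (x), on a steel base 100 mm long (y), 30 mm wide (x); 122 mm tall, about 0.22 kg. Origin: centre of the base's underside; x points out of the dial face, z up. A 120 deg V-groove (20 mm wide, 5.8 mm deep) runs along y under the base; astride the 30 mm tube the origin sits 11.5 mm above the tube's axis.
- gauge_grip (a point): Where to pinch the gauge: on the middle plane of the dial, 102 mm above the gauge's origin, 20 mm below its top; same axes as the gauge. Both dial faces are flat here, 26 mm apart along x; pinch along x from above. The needle and fork show below the fingers.
- needle (a joint): Gauge's needle, a weighted black pointer hanging from the dial's centre (70 mm above the gauge's origin), settling in about 1 s. 0 when it lies along the gauge's -z; grows as the gauge's +y end goes down, so at rest it is the slope of the gauge (rad); seen facing the dial, positive is right of the bottom.
- sethand (a joint): Set hand of the gauge, dark steel with a two-tabbed fork at its end, behind the needle, same axis and sense; stays as set (0.25 to 0.55 rad), sealed behind the cover. The needle is on the mark when its angle equals this one. The dial faces the same way at the end as at the start: away from the robot, to the rod's side.
- needle_tip (a point): Tip of the needle, 40 mm from the dial's centre; its z axis points from the tip to the dial's centre.
- fork (a point): Middle of the set hand's fork, 38 mm from the dial's centre; its z axis points from the fork to the dial's centre.
- swivel (a point): Where the clamp's swivel axis crosses the tube's axis, 150 mm above the bench, fixed to the stand. x: the swivel axis, towards the vertical rod (12 mm thick, 0.40 m tall, 140 mm away along +x); y: level, towards the condenser's short end.
- condenser (a joint): Slope of the glass condenser about the swivel (rad): 0 level, positive with its short end down; -0.10 at rest (long end on the lab jack) to 0.75. It swings with little friction and falls back to -0.10 if let go, even with the gauge on it; holding it takes some 3 to 5 N at the seat besides the gauge's weight.
- tube_seat (a point): Middle of the condenser's bare short end, on top of the 30 mm glass tube (axis 15 mm below), 100 mm from the swivel; moves with the tube. y: along the tube to its free end; z: square to it, up. The whole gauge base must lie on the bare jacket, which runs from the clamp jaws (12 mm from the swivel) to 160 mm; then a thin drip end to 200 mm. A hose barb points down at 142 mm.
- stand: Retort stand with boss head, clamp arm and lab jack, fixed to the bench; origin on the bench under the swivel, y towards the condenser's short end.
- wash_red: Wash bottle with red cap and spout, 74 mm wide, 210 mm tall; bystander. Origin under its centre.
- wash_white: Wash bottle with white cap and spout, 74 mm wide, 210 mm tall; bystander. Origin under its centre.
- ring_flask: Round flask standing in its black rubber ring, 110 mm wide, 150 mm tall; bystander. Origin under its centre.
- ring_empty: Black rubber flask ring, 110 mm wide, 32 mm tall; bystander. Origin under its centre.
- stopper: Ground glass stopper standing on its head, 32 mm wide, 52 mm tall; bystander. Origin under its centre.
- beaker: Glass beaker, 70 mm wide, 95 mm tall; bystander. Origin under its centre.
- bosshead: Spare aluminium boss head lying on the bench, about 60 by 42 by 30 mm; bystander. Origin under it.
- spatula: Steel spatula 180 mm long lying on the bench; bystander. Origin under its middle.

How it is judged:
On the way:
1. the gauge sits astride the short end of the condenser (contact force between gauge and condenser above 0.3 N and angle between the y axis of gauge and the y axis of tube_seat, either way round below 0.07 rad and x of gauge in the frame of tube_seat between -0.004 and 0.004 m and y of gauge in the frame of tube_seat between -0.045 and 0.02 m and z of gauge in the frame of tube_seat below 0 m), for 0.2 s.
At the end, for the whole second after the job is handed in: For the last second the needle is still and within 0.06 rad of the set hand; the gauge is gripped, pressed (over 0.5 N) on the condenser's short end, flush in its groove (within 0.06 rad along the tube, 0.12 rad about it, 4 mm sideways); fingers and arm are off the condenser (angle between the z axis of needle_tip and the z axis of fork, either way round below 0.06 rad and velocity of joint needle between -0.15 and 0.15 rad/s and value of joint condenser above 0.15 rad and contact force between gauge and condenser above 0.5 N and contact force between the fingers and gauge above 1 N and contact force between each of the arm, the fingers and condenser below 0.2 N and angle between the y axis of gauge and the y axis of tube_seat, either way round below 0.06 rad and angle between the z axis of gauge and the z axis of tube_seat, either way round below 0.12 rad and x of gauge in the frame of tube_seat between -0.004 and 0.004 m and y of gauge in the frame of tube_seat between -0.045 and 0.02 m and z of gauge in the frame of tube_seat below 0 m); the arm keeps its last pose, push and grip.
It fails at once if the glass is pressed hard with the gauge (over 25 N) (contact force between gauge and condenser above 25 N).
It fails at once if the fingers or the arm touch the glass (over 1 N) (contact force between any of the fingers, the arm and condenser above 1 N).
It fails at once if a bystander is shifted more than 30 mm (distance of any of wash_red, wash_white, ring_flask, ring_empty, stopper, beaker, bosshead, spatula from where it was at the start of the episode above 0.03 m).
It also fails if it takes over 51 s, if anything falls off the work surface, if the arm or the gripper's body presses on something with over 40 N, if the wrist force passes 120 N, or if a joint passes its speed limit or range.

### The arm

A 6-joint arm with a two-finger parallel gripper is mounted at the origin on the work surface. World frame = base frame: x ahead of the robot, y to its left, z up, the work surface at z = 0. Lengths are in m, angles in rad, forces in N, time in s.
With the tool pointing down it reaches from about 0.425 to 0.925 m from the base axis. Payload 12.5 kg.
Tool frame: the origin (TCP) lies at the very end of the fingers, on their centre line; the grasp point (between the pads) lies 19 mm behind it (manip.pinch_z is the z of the grasp point in the tool frame, in m); z points along the fingers, y is the line along which they close (so a half turn about z gives the same grasp; the last joint's range is limited). The gripper opens to 85 mm and grips with 20 to 120 N. Pads are 22 mm wide; open, the fingers measure 114 mm over their backs; the gripper's body (76 mm by 85 mm) begins 54 mm behind the grasp point. The pads swing forward as they close: fully open they stand 13 mm farther back than shut.
Start: joints at [-1.281, 0.491, 1.559, -0, 1.092, -0.106], TCP at [0.241, -0.577, 0.231] pointing down, gripper open.
Joint ranges: [-3.1, 3.1], [-0.84, 2.19], [0.05, 2.79], [-1.13, 4.28], [0.06, 2.93], [-2.69, 2.69]. Speed limits (rad/s): [2.22, 2.22, 2.79, 3.14, 3.14, 3.14].

### API

Orientations are given as a unit quaternion [w, x, y, z].
In Python, from plant import manip gives the robot as it stands.
- The arm moves only by the tool apply_moves, never from a script. Its argument "steps" is a list of rows, each an object of numbers: "dx", "dy", "dz": the shift along the tool's x, y, z in m; "wx", "wy", "wz": the turn, a rotation vector about the tool's x, y, z in degrees; "hand": the closure, from 0 (fully open) to 1 (shut). A call has 1 to 12 rows; each row is the pose to reach, as a shift and turn from the pose commanded when the call began, along the tool's axes at that moment; what a row does not reach only later rows make up. A row lasts 1/8 s, in which the tool goes at most 62.5 mm and 10.7 degrees, less where a joint would pass 70% of its speed; a pose out of reach is approached as far as the arm can. A call with a gripper value outside its range is refused whole. The fingers move at their own pace and stop on an object; "newtons" is the grip in N (left out, the last holds). Time passes only in rows, so rows that repeat a pose let the fingers close. It gives the time, the measured TCP pose, the force, the opening and the grip force at its end, in the units of the state.
- manip.observe(): the state, without advancing time (a new reading comes with each control period).
- manip.get_image(name): name is "side" or "top"; returns a dict with "pixels" (384x512x3 uint8, red, green, blue), "z_map" (384x512 float32, m along the optical axis (not along the pixel's ray), 0 where there is no reading), "fx", "fy", "cx", "cy" (pixels), "rvec" (rotation vector, rad) and "tvec" (3), from world to camera coordinates, as OpenCV has them. Camera axes: x right, y down, z forward; pixel columns grow to the right and rows downward; lengths in m; the calibration is good to about 2 mm. A picture is of the moment at which its call begins.
- manip.close_job(): hands the job in; it is judged then, once.
The state is a dict: "t": time; "q": joint angles; "joint_velocities": joint speeds; "joint_efforts": joint torques, N m; "position": TCP position; "orientation": TCP orientation; "wrist_force": force on the tool from outside, world axes, zero at the start; "ft_torque": the same for the moment, N m; "finger_gap": finger opening in m; "gripper_force": force on a finger pad.
Only numpy, scipy, OpenCV 4.12 (cv2) and the standard library are available. Lean on these libraries where they do the work, as an engineer would, in place of code of your own. Each camera call takes 0.05 s, during which the arm holds its last target. There are 200 camera calls.

## Working session

There is one attempt and no reset: what is moved stays moved. The work goes in short steps, Python scripts to look and compute and a tool call to move; the robot and the scene stay as the last step left them, time stands still between calls to the robot, and variables do not carry over. Pictures are saved under pics/ and viewed, at most 10 in all, crops included, and the job is handed in when it is done.

Besides the shell and the picture viewer there is one more tool, called after "Request:" as name(argument=value, ...), one argument or row to a line, values as JSON. apply_moves: Moves the arm, as the interface text tells. Its arguments: {"type":"object","properties":{"steps":{"type":"array"},"newtons":{"type":"number"}},"required":["steps"]}

```bash
mkdir -p pics; cat > h.py <<'E'
import numpy as np, cv2
from plant import manip
def grab(n):
    im=manip.get_image(n); np.savez(f'{n}.npz',**im); return im
def load(n): return dict(np.load(f'{n}.npz'))
def cam(im):
    R=cv2.Rodrigues(np.array(im['rvec'],float))[0]; t=np.array(im['tvec'],float).ravel(); return R,t
def cloud(im):
    R,t=cam(im); z=im['z_map'].astype(float); v,u=np.mgrid[:z.shape[0],:z.shape[1]]
    P=np.stack([(u-im['cx'])/im['fx']*z,(v-im['cy'])/im['fy']*z,z],-1)
    W=(P-t)@R; W[z==0]=np.nan; return W
def ray(im,u,v):
    R,t=cam(im); d=np.array([(u-im['cx'])/im['fx'],(v-im['cy'])/im['fy'],1.])
    return -R.T@t, R.T@d
def proj(im,p):
    R,t=cam(im); c=R@np.array(p)+t; return im['fx']*c[0]/c[2]+im['cx'],im['fy']*c[1]/c[2]+im['cy']
E
python3 - <<'E'
from h import *
s=manip.observe(); print(s); print(manip.pinch_z)
for n in('side','top'):
    im=grab(n); R,t=cam(im); print(n,-R.T@t,R[2],im['fx'])
    cv2.imwrite(f'pics/{n}0.png',cv2.resize(im['pixels'][...,::-1],(800,600),interpolation=cv2.INTER_CUBIC))
E
```

```text
{'t': 0.0, 'q': array([-1.28057296e+00,  4.91587189e-01,  1.55947597e+00,  2.25060092e-06,
        1.09167077e+00, -1.05635240e-01]), 'joint_velocities': array([-7.05394174e-04, -1.57706518e-03, -3.22022764e-06, -1.90192663e-03,
        1.71335989e-04,  2.31599933e-03]), 'joint_efforts': array([-1.23505903e-03, -6.18456316e+01, -2.61592144e+01, -9.02773400e-05,
        4.01112047e-03, -1.50288588e-05]), 'position': array([ 0.2409353 , -0.57644417,  0.23070143]), 'orientation': array([-5.68304725e-04,  9.80475803e-01,  1.96638945e-01, -5.15980312e-05]), 'wrist_force': array([0.40166676, 0.28893281, 0.27804689]), 'ft_torque': array([-0.01424834, -0.0774307 , -0.03803904]), 'gripper_force': 0.0, 'finger_gap': 0.08561694234509663}
-0.0187
side [0.11045826 0.81508026 0.95517559] [ 0.36449867 -0.61445619 -0.69970302] 347.39728119076005
top [0.49368624 0.09028693 1.41863465] [ 0.05171504 -0.00984099 -0.99861339] 365.5094906050859
```

View pics/side0.png

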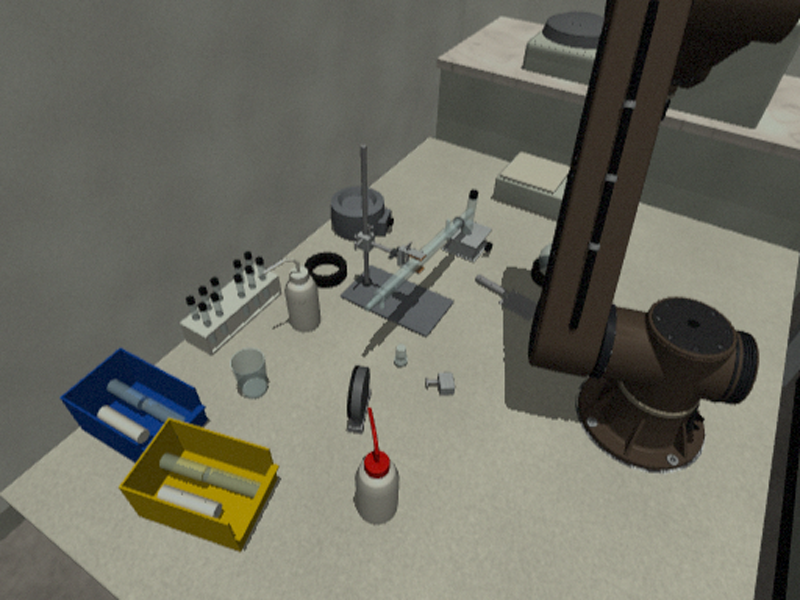

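View pics/top0.png

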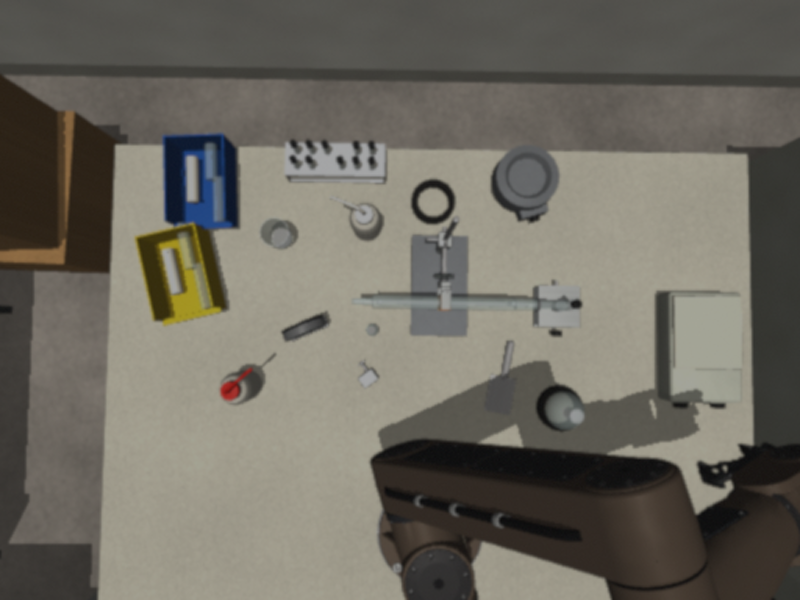

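The side view shows the gauge at about (358,395) with its back or edge to the camera, and the tube running from (370,305) to (470,220). In the top view the gauge is at (305,326), tilted in yaw. The tube lies along row 300 from u=355 to 575, with the clamp at (445,300).

```bash
python3 - <<'E'
from h import *
np.set_printoptions(precision=4,suppress=True)
k=.64
T=load('top');W=cloud(T)
# gauge top cloud
def region(W,u0,u1,v0,v1): return W[int(v0*k):int(v1*k),int(u0*k):int(u1*k)].reshape(-1,3)
g=region(W,270,340,300,350); print('bench',np.nanmedian(region(W,300,340,400,480),0))
for lo,hi in((.02,.2),(.10,.14),(.03,.09)):
    p=g[(g[:,2]>lo)&(g[:,2]<hi)]
    if len(p)<4: print(lo,len(p));continue
    r=cv2.minAreaRect((p[:,:2]*1000).astype(np.float32)); print(lo,len(p),p.mean(0),r,p[:,2].max())
# tube scan: along columns
for u in range(350,590,10):
    c=int(u*k); col=W[int(280*k):int(320*k),c]; 
    i=np.nanargmax(col[:,2]); hi=col[col[:,2]>col[i,2]-.012]
    print(u,col[i],len(hi),hi.mean(0)[:2])
S=load('side');WS=cloud(S)
g=region(WS,335,385,355,440); 
for lo,hi in((.015,.2),(.04,.14)):
    p=g[(g[:,2]>lo)&(g[:,2]<hi)]; r=cv2.minAreaRect((p[:,:2]*1000).astype(np.float32)); print('S',lo,len(p),p.mean(0),r,p[:,2].max())
c=cv2.resize(T['pixels'][int(270*k):int(360*k),int(260*k):int(400*k),::-1],None,fx=8,fy=8,interpolation=cv2.INTER_CUBIC)
d=cv2.resize(S['pixels'][int(130*k):int(450*k),int(310*k):int(510*k),::-1],None,fx=2.9,fy=2.9,interpolation=cv2.INTER_CUBIC)
cv2.imwrite('pics/c1.png',c);cv2.imwrite('pics/c2.png',d);print(c.shape,d.shape)
E
```

```text
bench [0.2209 0.2732 0.0004]
0.02 250 [0.4933 0.2997 0.1034] ((492.6881408691406, 303.4307861328125), (27.96112632751465, 102.54363250732422), 24.148460388183594) 0.12703522437891587
0.1 179 [0.4942 0.302  0.1155] ((493.3182678222656, 304.0865783691406), (26.274608612060547, 85.76426696777344), 24.148462295532227) 0.12703522437891587
0.03 39 [0.4915 0.2896 0.0712] ((491.7261657714844, 302.642578125), (25.670652389526367, 102.3758316040039), 26.111177444458008) 0.08957992841501836
350 [0.59   0.2019 0.0062] 25 [0.5671 0.2021]
360 [0.548  0.1677 0.1762] 4 [0.5532 0.1679]
370 [0.5551 0.1474 0.1748] 5 [0.5518 0.1475]
380 [0.5482 0.1233 0.1811] 9 [0.5518 0.1235]
390 [0.5554 0.1031 0.178 ] 9 [0.5522 0.1031]
400 [0.549  0.0792 0.1752] 9 [0.5526 0.0792]
410 [0.5492 0.0588 0.1755] 8 [0.5512 0.0587]
420 [0.5497 0.0382 0.1711] 8 [0.5515 0.0381]
430 [0.5465 0.0143 0.1717] 8 [0.5519 0.014 ]
440 [ 0.5571 -0.0063  0.1699] 8 [ 0.5522 -0.0067]
450 [ 0.5765 -0.0281  0.1909] 1 [ 0.5765 -0.0281]
460 [ 0.5546 -0.0518  0.1614] 8 [ 0.553  -0.0523]
470 [ 0.5513 -0.0724  0.1626] 8 [ 0.5533 -0.0731]
480 [ 0.5
[... 176 characters left out ...]
.551  -0.1638]
520 [ 0.5497 -0.1857  0.1496] 8 [ 0.5517 -0.1872]
530 [ 0.5465 -0.2105  0.1482] 7 [ 0.5538 -0.2118]
540 [ 0.5573 -0.2319  0.1464] 8 [ 0.5523 -0.2332]
550 [ 0.5545 -0.2586  0.1385] 5 [ 0.5511 -0.2594]
560 [ 0.5515 -0.2812  0.1332] 5 [ 0.5515 -0.2817]
570 [ 0.5537 -0.2927  0.1653] 6 [ 0.5522 -0.2943]
580 [ 0.5564 -0.3105  0.1849] 5 [ 0.5532 -0.312 ]
S 0.015 497 [0.4828 0.3218 0.0843] ((465.732177734375, 344.68743896484375), (45.83393478393555, 192.95089721679688), 36.01222229003906) 0.199999982186665
S 0.04 393 [0.485  0.3193 0.0974] ((494.08648681640625, 306.4036560058594), (26.9589786529541, 100.4496078491211), 23.692832946777344) 0.1260959125691377
(464, 720, 3) (594, 371, 3)
```

View pics/c1.png

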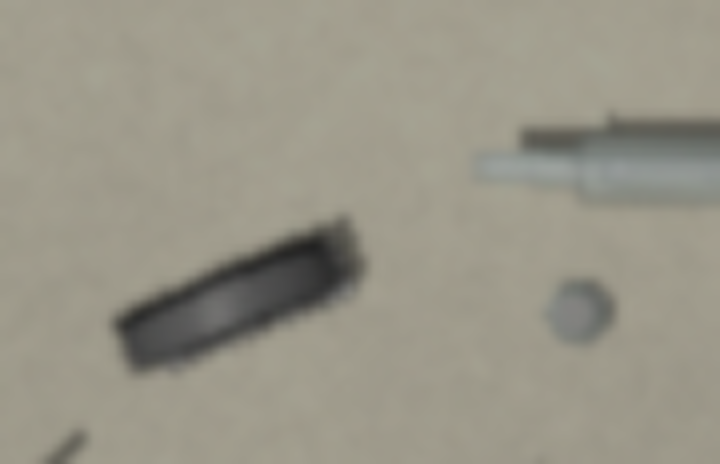

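Both cameras agree on the gauge: centre (0.493, 0.304), yaw 24°, top 0.126. The tube lies along +y at x=0.552, with the swivel at y≈-0.017. I'll write a move planner next.

```bash
cat >> h.py <<'E'
from scipy.spatial.transform import Rotation as Ro
def cur():
    s=manip.observe(); w,x,y,z=s['orientation']; return s,np.array(s['position']),Ro.from_quat([x,y,z,w])
def tool(yaw,slope=0,tilt=0):
    """tool x=gauge y, tool y=gauge x, tool z=-gauge z; yaw of gauge x (deg), slope: +y end down (deg), tilt about gauge y (face up = -)"""
    G=Ro.from_euler('ZXY',[yaw,-slope,tilt],degrees=True)
    return G*Ro.from_matrix(np.array([[0,1,0],[1,0,0],[0,0,-1]],float))
def plan(pos,R,base=None):
    s,p,C=cur()
    if base: p,C=base
    d=C.inv().apply(np.array(pos)-p); w=(C.inv()*R).as_rotvec(degrees=True)
    print('d',d.round(4),'w',w.round(2),'rows',np.linalg.norm(d)/.0625,np.linalg.norm(w)/10.7)
E
python3 - <<'E'
from h import *
s,p,C=cur()
plan([.45,-.15,.32],tool(-20)); plan([.493,.304,.2],tool(24)); plan([.493,.304,.083],tool(24))
E
```

```text
d [ 0.3573 -0.313  -0.0889] w [-5.000e-02 -3.000e-02 -4.732e+01] rows 7.732417208891805 4.422802032520602
d [ 0.572  -0.7152  0.0315] w [-4.000e-02 -5.000e-02 -9.132e+01] rows 14.661938152843609 8.53494992246134
d [ 0.572  -0.7151  0.1485] w [-4.000e-02 -5.000e-02 -9.132e+01] rows 14.843238174240984 8.53494992246134
```

Request:
apply_moves(
  steps=[
    {"dx": 0.05, "dy": -0.04, "dz": -0.06, "wz": -8},
    {"dx": 0.1, "dy": -0.08, "dz": -0.09, "wz": -16},
    {"dx": 0.36, "dy": -0.313, "dz": -0.089, "wz": -47},
    {"dx": 0.36, "dy": -0.313, "dz": -0.089, "wz": -47},
    {"dx": 0.36, "dy": -0.313, "dz": -0.089, "wz": -47},
    {"dx": 0.36, "dy": -0.313, "dz": -0.089, "wz": -47},
    {"dx": 0.572, "dy": -0.715, "dz": 0.0, "wz": -91.3},
    {"dx": 0.572, "dy": -0.715, "dz": 0.0, "wz": -91.3},
    {"dx": 0.572, "dy": -0.715, "dz": 0.0, "wz": -91.3},
    {"dx": 0.572, "dy": -0.715, "dz": 0.0, "wz": -91.3},
    {"dx": 0.572, "dy": -0.715, "dz": 0.0, "wz": -91.3},
    {"dx": 0.572, "dy": -0.715, "dz": 0.0, "wz": -91.3},
  ],
)

```text
schema error: expected keys dx, dy, dz, wx, wy, wz, hand
```

```bash
python3 - <<'E'
from h import *
s,p,C=cur(); print(s['t'],p,s['q'],s['wrist_force']); plan([.493,.304,.2],tool(24)); plan([.493,.304,.083],tool(24))
E
```

```text
0.1 [ 0.2409203  -0.57647906  0.23079769] [-1.28061295e+00  4.91471549e-01  1.55940508e+00  4.40194510e-06
  1.09168572e+00 -1.05590373e-01] [0.31874603 0.38562977 0.46487045]
d [ 0.572  -0.7152  0.0315] w [-4.000e-02 -5.000e-02 -9.132e+01] rows 14.661938152843609 8.53494992246134
d [ 0.572  -0.7151  0.1485] w [-4.000e-02 -5.000e-02 -9.132e+01] rows 14.843238174240984 8.53494992246134
```

Request:
apply_moves(
  steps=[
    {"dx": 0.05, "dy": -0.04, "dz": -0.06, "wx": 0, "wy": 0, "wz": -8, "hand": 0},
    {"dx": 0.1, "dy": -0.08, "dz": -0.09, "wx": 0, "wy": 0, "wz": -16, "hand": 0},
    {"dx": 0.36, "dy": -0.313, "dz": -0.089, "wx": 0, "wy": 0, "wz": -47, "hand": 0},
    {"dx": 0.36, "dy": -0.313, "dz": -0.089, "wx": 0, "wy": 0, "wz": -47, "hand": 0},
    {"dx": 0.36, "dy": -0.313, "dz": -0.089, "wx": 0, "wy": 0, "wz": -47, "hand": 0},
    {"dx": 0.36, "dy": -0.313, "dz": -0.089, "wx": 0, "wy": 0, "wz": -47, "hand": 0},
    {"dx": 0.36, "dy": -0.313, "dz": -0.089, "wx": 0, "wy": 0, "wz": -47, "hand": 0},
    {"dx": 0.572, "dy": -0.715, "dz": 0, "wx": 0, "wy": 0, "wz": -91.3, "hand": 0},
    {"dx": 0.572, "dy": -0.715, "dz": 0, "wx": 0, "wy": 0, "wz": -91.3, "hand": 0},
    {"dx": 0.572, "dy": -0.715, "dz": 0, "wx": 0, "wy": 0, "wz": -91.3, "hand": 0},
    {"dx": 0.572, "dy": -0.715, "dz": 0, "wx": 0, "wy": 0, "wz": -91.3, "hand": 0},
    {"dx": 0.572, "dy": -0.715, "dz": 0, "wx": 0, "wy": 0, "wz": -91.3, "hand": 0},
  ],
)

```text
t: 1.6
position: [0.4653, 0.0998, 0.2657]
orientation: [0.0, 0.543, 0.839, -0.0]
wrist_force: [0.7, -1.1, 0.2]
finger_gap: 0.0853
gripper_force: 0.0
```

```bash
python3 - <<'E'
from h import *
s,p,C=cur(); print(s['t'],p,s['q'],s['wrist_force']); plan([.493,.304,.2],tool(24)); plan([.493,.304,.083],tool(24))
E
```

```text
1.6 [0.46527613 0.09978735 0.2657354 ] [ 7.24090502e-02  2.39258593e-01  1.86420782e+00 -1.58793111e-04
  1.03795039e+00 -3.49125969e-01] [ 0.73361684 -1.07847185  0.16095528]
d [0.175  0.1089 0.0657] w [0.01 0.01 0.16] rows 3.461054235758048 0.014702548643109752
d [0.175  0.1088 0.1827] w [0.01 0.01 0.16] rows 4.406937015382285 0.014702548643109752
```

Request:
apply_moves(
  steps=[
    {"dx": 0.175, "dy": 0.109, "dz": 0.03, "wx": 0, "wy": 0, "wz": 0, "hand": 0},
    {"dx": 0.175, "dy": 0.109, "dz": 0.03, "wx": 0, "wy": 0, "wz": 0, "hand": 0},
    {"dx": 0.175, "dy": 0.109, "dz": 0.03, "wx": 0, "wy": 0, "wz": 0, "hand": 0},
    {"dx": 0.175, "dy": 0.109, "dz": 0.066, "wx": 0, "wy": 0, "wz": 0, "hand": 0},
    {"dx": 0.175, "dy": 0.109, "dz": 0.066, "wx": 0, "wy": 0, "wz": 0, "hand": 0},
    {"dx": 0.175, "dy": 0.109, "dz": 0.066, "wx": 0, "wy": 0, "wz": 0, "hand": 0},
  ],
)

```text
t: 2.35
position: [0.494, 0.3014, 0.2007]
orientation: [0.0, 0.545, 0.838, -0.0]
wrist_force: [0.1, 1.3, 0.5]
finger_gap: 0.0856
gripper_force: 0.0
```

```bash
python3 - <<'E'
from h import *
s,p,C=cur(); print(s['t'],p,s['q'],s['wrist_force'],np.abs(s['joint_velocities']).max()); plan([.493,.304,.083],tool(24))
E
```

```text
2.35 [0.49402762 0.30137543 0.20073118] [ 4.33735577e-01  4.58160172e-01  1.71076646e+00 -2.51382582e-04
  9.72583065e-01  1.56471846e-02] [0.08674955 1.30495127 0.48675086] 0.02020185683923605
d [2.800e-03 1.000e-04 1.177e-01] w [ 0.    0.01 -0.04] rows 1.884238651348274 0.0036761877111945456
```

Request:
apply_moves(
  steps=[
    {"dx": 0.003, "dy": 0, "dz": 0.05, "wx": 0, "wy": 0, "wz": 0, "hand": 0},
    {"dx": 0.003, "dy": 0, "dz": 0.09, "wx": 0, "wy": 0, "wz": 0, "hand": 0},
    {"dx": 0.003, "dy": 0, "dz": 0.118, "wx": 0, "wy": 0, "wz": 0, "hand": 0},
    {"dx": 0.003, "dy": 0, "dz": 0.118, "wx": 0, "wy": 0, "wz": 0, "hand": 0},
    {"dx": 0.003, "dy": 0, "dz": 0.118, "wx": 0, "wy": 0, "wz": 0, "hand": 1},
    {"dx": 0.003, "dy": 0, "dz": 0.118, "wx": 0, "wy": 0, "wz": 0, "hand": 1},
    {"dx": 0.003, "dy": 0, "dz": 0.118, "wx": 0, "wy": 0, "wz": 0, "hand": 1},
    {"dx": 0.003, "dy": 0, "dz": 0.118, "wx": 0, "wy": 0, "wz": 0, "hand": 1},
    {"dx": 0.003, "dy": 0, "dz": 0.118, "wx": 0, "wy": 0, "wz": 0, "hand": 1},
    {"dx": 0.003, "dy": 0, "dz": 0.118, "wx": 0, "wy": 0, "wz": 0, "hand": 1},
  ],
  newtons=80,
)

```text
t: 3.6
position: [0.493, 0.3048, 0.083]
orientation: [0.0, 0.545, 0.839, 0.001]
wrist_force: [-0.4, -1.2, 7.2]
finger_gap: 0.025
gripper_force: 78.0
```

```bash
python3 - <<'E'
from h import *
s,p,C=cur(); print(s['t'],p,s['q'],s['wrist_force'],s['finger_gap'],s['gripper_force'])
S=grab('side');c,_=ray(S,256,192)
# show pose candidates: gauge center facing the side camera
for pos,yaw,tilt in (([.40,.42,.45],100,-30),([.40,.42,.45],125,-30),([.42,.45,.5],115,-35)):
    R=tool(yaw,0,tilt); n=R.apply([0,1,0]); gc=np.array(pos)+R.apply([0,0,.013]); v=c-gc
    print(n.round(2),np.linalg.norm(v).round(3),np.degrees(np.arccos(n@v/np.linalg.norm(v))).round(1),proj(S,gc)); plan(pos,R)
E
```

```text
3.6 [0.49303884 0.30483198 0.08299496] [ 4.39889440e-01  6.13874455e-01  1.81089833e+00 -2.61591476e-04
  7.15406284e-01  2.14615561e-02] [-0.38125242 -1.16499006  7.23098724] 0.024961976022072948 78.0433702468872
[-0.15  0.85  0.5 ] 0.708 26.6 (np.float64(228.60720407332417), np.float64(206.27992856321615))
d [ 0.143  -0.0377 -0.3671] w [-25.37  19.93 -74.14] rows 6.332176206756473 7.5567538742373035
[-0.5   0.71  0.5 ] 0.707 16.9 (np.float64(229.96532928351738), np.float64(206.46034674940304))
d [ 0.143  -0.0377 -0.3671] w [-21.69  26.45 -98.41] rows 6.332176206756473 9.736637926714712
[-0.35  0.74  0.57] 0.663 15.3 (np.float64(210.80808932420666), np.float64(194.10926465057062))
d [ 0.1623 -0.0071 -0.4171] w [-27.18  27.78 -87.88] rows 7.161102530151871 8.980857049539427
```

```bash
python3 - <<'E'
from h import *
S=load('side');c,_=ray(S,256,192)
for pos,yaw,tilt in (([.38,.48,.55],118,-35),):
    R=tool(yaw,0,tilt); n=R.apply([0,1,0]); gc=np.array(pos)+R.apply([0,0,.013]); v=c-gc
    print(n.round(2),np.linalg.norm(v).round(3),np.degrees(np.arccos(n@v/np.linalg.norm(v))).round(1),proj(S,gc)); plan(pos,R)
E
```

```text
[-0.38  0.72  0.57] 0.593 12.7 (np.float64(217.4082745903725), np.float64(192.77375347161512))
d [ 0.2059 -0.0314 -0.4671] w [-26.63  28.69 -90.76] rows 8.183087019790353 9.237921871384787
```

Request:
apply_moves(
  steps=[
    {"dx": 0, "dy": 0, "dz": -0.03, "wx": 0, "wy": 0, "wz": 0, "hand": 1},
    {"dx": 0, "dy": 0, "dz": -0.09, "wx": 0, "wy": 0, "wz": 0, "hand": 1},
    {"dx": 0, "dy": 0, "dz": -0.15, "wx": 0, "wy": 0, "wz": 0, "hand": 1},
    {"dx": 0, "dy": 0, "dz": -0.21, "wx": 0, "wy": 0, "wz": 0, "hand": 1},
    {"dx": 0, "dy": 0, "dz": -0.27, "wx": 0, "wy": 0, "wz": 0, "hand": 1},
    {"dx": 0, "dy": 0, "dz": -0.33, "wx": 0, "wy": 0, "wz": 0, "hand": 1},
    {"dx": 0.206, "dy": -0.031, "dz": -0.467, "wx": -26.6, "wy": 28.7, "wz": -90.8, "hand": 1},
    {"dx": 0.206, "dy": -0.031, "dz": -0.467, "wx": -26.6, "wy": 28.7, "wz": -90.8, "hand": 1},
    {"dx": 0.206, "dy": -0.031, "dz": -0.467, "wx": -26.6, "wy": 28.7, "wz": -90.8, "hand": 1},
    {"dx": 0.206, "dy": -0.031, "dz": -0.467, "wx": -26.6, "wy": 28.7, "wz": -90.8, "hand": 1},
    {"dx": 0.206, "dy": -0.031, "dz": -0.467, "wx": -26.6, "wy": 28.7, "wz": -90.8, "hand": 1},
    {"dx": 0.206, "dy": -0.031, "dz": -0.467, "wx": -26.6, "wy": 28.7, "wz": -90.8, "hand": 1},
  ],
)

```text
t: 5.15
position: [0.3796, 0.4807, 0.5492]
orientation: [-0.052, 0.046, 0.976, 0.205]
wrist_force: [0.8, -0.2, -2.1]
finger_gap: 0.0248
gripper_force: 79.8
```

```bash
python3 - <<'E'
from h import *
s,p,C=cur(); print(s['t'],p,s['q'],s['finger_gap'],s['gripper_force']); plan([.38,.48,.55],tool(118,0,-35))
E
```

```text
5.15 [0.37955134 0.48068206 0.54915179] [ 0.63520881  0.22876568  1.20554524  0.38539362  1.52141945 -0.82346712] 0.0248238193348031 79.79115128517151
d [-0.0004 -0.0002 -0.0011] w [ -9.23   9.77 -31.21] rows 0.0188362753793398 3.175611888955207
```

Next I'll finish the turn with a slope of about 0.38 rad, so the needle comes near the fork.

```bash
python3 - <<'E'
from h import *
plan([.38,.48,.55],tool(118,20,-35))
E
```

```text
d [-0.0004 -0.0002 -0.0011] w [-14.65  -7.19 -40.91] rows 0.0188362753793398 4.1158912272341475
```

Request:
apply_moves(
  steps=[
    {"dx": 0, "dy": 0, "dz": 0, "wx": -14.6, "wy": -7.2, "wz": -40.9, "hand": 1},
    {"dx": 0, "dy": 0, "dz": 0, "wx": -14.6, "wy": -7.2, "wz": -40.9, "hand": 1},
    {"dx": 0, "dy": 0, "dz": 0, "wx": -14.6, "wy": -7.2, "wz": -40.9, "hand": 1},
    {"dx": 0, "dy": 0, "dz": 0, "wx": -14.6, "wy": -7.2, "wz": -40.9, "hand": 1},
    {"dx": 0, "dy": 0, "dz": 0, "wx": -14.6, "wy": -7.2, "wz": -40.9, "hand": 1},
    {"dx": 0, "dy": 0, "dz": 0, "wx": -14.6, "wy": -7.2, "wz": -40.9, "hand": 1},
    {"dx": 0, "dy": 0, "dz": 0, "wx": -14.6, "wy": -7.2, "wz": -40.9, "hand": 1},
    {"dx": 0, "dy": 0, "dz": 0, "wx": -14.6, "wy": -7.2, "wz": -40.9, "hand": 1},
    {"dx": 0, "dy": 0, "dz": 0, "wx": -14.6, "wy": -7.2, "wz": -40.9, "hand": 1},
    {"dx": 0, "dy": 0, "dz": 0, "wx": -14.6, "wy": -7.2, "wz": -40.9, "hand": 1},
    {"dx": 0, "dy": 0, "dz": 0, "wx": -14.6, "wy": -7.2, "wz": -40.9, "hand": 1},
    {"dx": 0, "dy": 0, "dz": 0, "wx": -14.6, "wy": -7.2, "wz": -40.9, "hand": 1},
  ],
)

```text
t: 6.65
position: [0.3806, 0.4803, 0.549]
orientation: [0.089, -0.274, 0.9, 0.326]
wrist_force: [-0.1, -0.7, -2.8]
finger_gap: 0.0251
gripper_force: 79.8
```

```bash
cat > face.py <<'E'
from h import *
s,p,C=cur(); S=grab('side')
gx,gy,gz=C.apply([0,1,0]),C.apply([1,0,0]),C.apply([0,0,-1])
dc=p-gz*.013+gx*.013   # dial centre on the face: tcp 83 mm above gauge origin
print(s['t'],'gauge axes',gx.round(3),gy.round(3),gz.round(3),'dc px',proj(S,dc))
# rectified face: warp by known homography, 6 px/mm, gauge y right?, z up
pts=[(-60,-75),(60,-75),(60,45),(-60,45)]
src=np.float32([proj(S,dc+gy*a/1e3+gz*b/1e3) for a,b in pts]); 
dst=np.float32([(5*(60+a),5*(45-b)) for a,b in pts])
H=cv2.getPerspectiveTransform(src,dst); np.save('H.npy',H)
im=cv2.warpPerspective(S['pixels'][...,::-1],H,(600,600),flags=cv2.INTER_CUBIC)
im=cv2.convertScaleAbs(im,alpha=1.6)
import sys; cv2.imwrite(f'pics/{sys.argv[1]}.png',im)
E
python3 face.py f1
```

```text
6.65 gauge axes [-0.552  0.637  0.538] [-0.833 -0.436 -0.34 ] [ 0.018 -0.636  0.772] dc px (np.float64(215.17061982390297), np.float64(194.3477223337429))
```

View pics/f1.png

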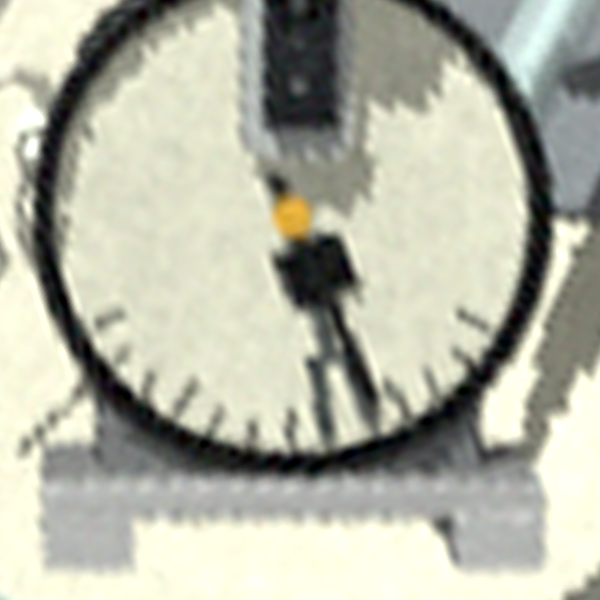

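The needle runs from the pivot (293,217) to its tip at (375,408), which is 0.405 rad against 0.415 predicted, so the rectification is good. A tab shows at (322,390), but the needle hides part of the fork. I'll rock the gauge so the needle swings clear.

Request:
apply_moves(
  steps=[
    {"dx": 0, "dy": 0, "dz": 0, "wx": 0, "wy": 10, "wz": 0, "hand": 1},
    {"dx": 0, "dy": 0, "dz": 0, "wx": 0, "wy": 20, "wz": 0, "hand": 1},
    {"dx": 0, "dy": 0, "dz": 0, "wx": 0, "wy": 30, "wz": 0, "hand": 1},
    {"dx": 0, "dy": 0, "dz": 0, "wx": 0, "wy": 34, "wz": 0, "hand": 1},
    {"dx": 0, "dy": 0, "dz": 0, "wx": 0, "wy": 34, "wz": 0, "hand": 1},
    {"dx": 0, "dy": 0, "dz": 0, "wx": 0, "wy": 34, "wz": 0, "hand": 1},
    {"dx": 0, "dy": 0, "dz": 0, "wx": 0, "wy": 34, "wz": 0, "hand": 1},
    {"dx": 0, "dy": 0, "dz": 0, "wx": 0, "wy": 34, "wz": 0, "hand": 1},
    {"dx": 0, "dy": 0, "dz": 0, "wx": 0, "wy": 34, "wz": 0, "hand": 1},
    {"dx": 0, "dy": 0, "dz": 0, "wx": 0, "wy": 34, "wz": 0, "hand": 1},
    {"dx": 0, "dy": 0, "dz": 0, "wx": 0, "wy": 34, "wz": 0, "hand": 1},
    {"dx": 0, "dy": 0, "dz": 0, "wx": 0, "wy": 34, "wz": 0, "hand": 1},
  ],
)

```text
t: 8.2
position: [0.3806, 0.4803, 0.549]
orientation: [-0.178, -0.358, 0.887, 0.231]
wrist_force: [-0.6, -0.7, -1.4]
finger_gap: 0.0249
gripper_force: 79.8
```

```bash
python3 face.py f2
```

```text
8.2 gauge axes [-0.552  0.637  0.538] [-0.681 -0.717  0.15 ] [ 0.481 -0.283  0.83 ] dc px (np.float64(219.72187017419125), np.float64(194.45358835788602))
```

View pics/f2.png

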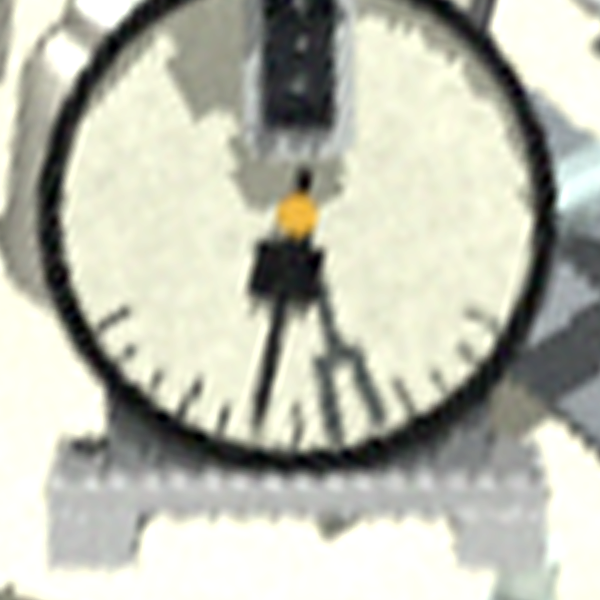

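The needle is clear now at (260,425), which matches the -0.18 predicted. The fork's tabs show at (328,400) and (370,388), putting the fork at roughly 0.28–0.33 rad. I'll move closer to the camera for a sharper reading.

Request:
apply_moves(
  steps=[
    {"dx": 0, "dy": 0.06, "dz": -0.011, "wx": 0, "wy": 0, "wz": 0, "hand": 1},
    {"dx": 0, "dy": 0.12, "dz": -0.022, "wx": 0, "wy": 0, "wz": 0, "hand": 1},
    {"dx": 0, "dy": 0.18, "dz": -0.034, "wx": 0, "wy": 0, "wz": 0, "hand": 1},
    {"dx": 0, "dy": 0.245, "dz": -0.046, "wx": 0, "wy": 0, "wz": 0, "hand": 1},
    {"dx": 0, "dy": 0.245, "dz": -0.046, "wx": 0, "wy": 0, "wz": 0, "hand": 1},
    {"dx": 0, "dy": 0.245, "dz": -0.046, "wx": 0, "wy": 0, "wz": 0, "hand": 1},
    {"dx": 0, "dy": 0.245, "dz": -0.046, "wx": 0, "wy": 0, "wz": 0, "hand": 1},
    {"dx": 0, "dy": 0.245, "dz": -0.046, "wx": 0, "wy": 0, "wz": 0, "hand": 1},
    {"dx": 0, "dy": 0.245, "dz": -0.046, "wx": 0, "wy": 0, "wz": 0, "hand": 1},
    {"dx": 0, "dy": 0.245, "dz": -0.046, "wx": 0, "wy": 0, "wz": 0, "hand": 1},
    {"dx": 0, "dy": 0.245, "dz": -0.046, "wx": 0, "wy": 0, "wz": 0, "hand": 1},
  ],
)

```text
t: 9.62
position: [0.2674, 0.6232, 0.719]
orientation: [-0.178, -0.358, 0.887, 0.231]
wrist_force: [-0.6, 0.0, -2.6]
finger_gap: 0.0251
gripper_force: 79.9
```

```bash
python3 face.py f3; python3 -c "
from h import *
s,p,C=cur();print(p,s['q'])"
```

```text
9.625 gauge axes [-0.552  0.637  0.538] [-0.681 -0.717  0.15 ] [ 0.481 -0.284  0.83 ] dc px (np.float64(219.96060827112888), np.float64(202.72735500452904))
[0.26740397 0.62323742 0.71896501] [ 0.8568401   0.65696703  0.09940038  0.83577911  2.30832598 -0.87706684]
```

View pics/f3.png

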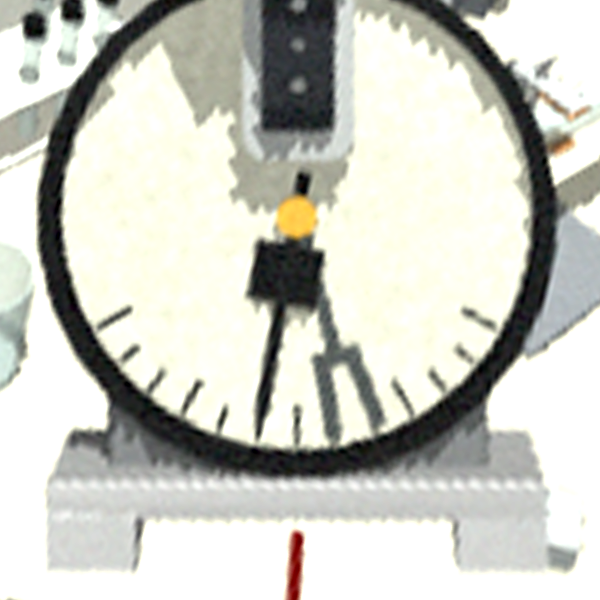

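The close view shows the fork clearly: left tab (320,360)→(333,435), right tab (358,345)→(377,420), pivot (297,216). I'll measure it by mask.

```bash
python3 - <<'E'
from h import *
S=load('side');H=np.load('H.npy')
im=cv2.warpPerspective(S['pixels'],H,(600,600),flags=cv2.INTER_LINEAR).astype(int)
v=im.max(2); hsv=cv2.cvtColor(im.astype(np.uint8),cv2.COLOR_RGB2HSV)
print('bg',im[330,230],'tab',im[400,327],im[390,368],'needle',im[360,270])
y,x=np.mgrid[:600,:600]
o=(hsv[...,1]>120)&(hsv[...,2]>90)&(np.hypot(x-297,y-216)<30); c=np.array([x[o].mean(),y[o].mean()]); print('cap',c,o.sum())
m=(v<0.68*np.median(v[300:420,200:250])); r=np.hypot(x-c[0],y-c[1]); a=np.arctan2(x-c[0],y-c[1])
for R in range(88,225,8):
    q=m&(abs(r-R)<4)&(abs(a)<.62)
    h=np.histogram(a[q],bins=62,range=(-.62,.62))[0]>3
    e=np.flatnonzero(np.diff(np.r_[0,h.astype(int),0])); print(R,[(round(-.62+.02*i,2),round(-.62+.02*j,2)) for i,j in e.reshape(-1,2)])
# view direction in gauge frame
s,p,C=cur(); cm,_=ray(S,256,192); d=cm-p; print(C.inv().apply(d/np.linalg.norm(d)))
for nm,lo,hi in(('L',.08,.24),('R',.27,.5)):
    q=m&(r>155)&(r<205)&(a>lo)&(a<hi); P=np.c_[x[q],y[q]].astype(np.float32); l=cv2.fitLine(P,cv2.DIST_L2,0,.01,.01).ravel(); print(nm,q.sum(),P.mean(0),np.arctan(l[0]/l[1]),a[q].mean())
E
```

```text
bg [169 170 153] tab [58 62 61] [61 64 62] needle [24 24 25]
cap [296.29182582 216.6867838 ] 1309
88 [(np.float64(-0.6), np.float64(0.38))]
96 [(np.float64(-0.58), np.float64(-0.38)), (np.float64(-0.34), np.float64(0.38))]
104 [(np.float64(-0.26), np.float64(-0.06)), (np.float64(0.2), np.float64(0.36))]
112 [(np.float64(-0.24), np.float64(-0.1)), (np.float64(0.2), np.float64(0.34))]
120 [(np.float64(-0.24), np.float64(-0.1)), (np.float64(0.2), np.float64(0.34))]
128 [(np.float64(-0.24), np.float64(-0.1)), (np.float64(0.22), np.float64(0.34))]
136 [(np.float64(-0.24), np.float64(-0.12)), (np.float64(0.14), np.float64(0.16)), (np.float64(0.18), np.float64(0.38))]
144 [(np.float64(-0.24), np.float64(-0.12)), (np.float64(0.1), np.float64(0.44))]
152 [(np.float64(-0.24), np.float64(-0.12)), (np.float64(0.1), np.float64(0.44))]
160 [(np.float64(-0.24), np.float64(-0.12)), (np.float64(0.1), np.float64(0.24)), (np.float64(0.32), np.float64(0.44))]
168 [(np.float64(-0.22), np.float64(-0.12)), (np.float64(0.12), np.float64(0.22)), (np.float64(0.32), np.float64(0.44))]
176 [(np.float64(-0.24), 
[... 1010 characters left out ...]
(np.float64(-0.56), np.float64(-0.5)), (np.float64(-0.38), np.float64(-0.34)), (np.float64(-0.2), np.float64(-0.16)), (np.float64(-0.02), np.float64(0.02)), (np.float64(0.12), np.float64(0.22)), (np.float64(0.34), np.float64(0.42)), (np.float64(0.52), np.float64(0.56))]
224 [(np.float64(-0.54), np.float64(-0.5)), (np.float64(-0.38), np.float64(-0.34)), (np.float64(-0.2), np.float64(-0.16)), (np.float64(-0.02), np.float64(0.02)), (np.float64(0.12), np.float64(0.2)), (np.float64(0.32), np.float64(0.42)), (np.float64(0.52), np.float64(0.56))]
[ 0.01367359  0.98107262 -0.1931568 ]
L 848 [326.76886 393.81604] 0.16723306 0.17041039946821065
R 844 [362.9526  383.77606] 0.39227995 0.3795199558001518
```

The set hand is at 0.27–0.275 rad (tabs at 0.17 and 0.38, ticks unbiased). Next I'll refine the tube axis by fitting a cylinder to both clouds, then plan the approach.

```bash
python3 - <<'E'
from h import *
from scipy.optimize import least_squares
T=load('top');W=cloud(T)
manip  # side0 cloud lost (overwritten); take fresh views
for n in('top','side','both'):
    if n!='both': im=T if n=='top' else grab('side'); Wn=cloud(im).reshape(-1,3)
    else: Wn=np.r_[Wt,Ws]
    P=Wn[~np.isnan(Wn[:,0])]
    q=(abs(P[:,0]-.552)<.03)&(P[:,1]>.005)&(P[:,1]<.125)&(abs(P[:,2]-(.152+.1*(P[:,1]+.017)))<.03)
    P=P[q]
    f=lambda v:(lambda d:np.linalg.norm(np.cross(np.array([P[:,0]-v[0],P[:,1]-.06,P[:,2]-v[1]]).T,d),axis=1)-.015)(np.array([v[2],1,v[3]])/np.linalg.norm([v[2],1,v[3]]))
    r=least_squares(f,[.552,.158,0,.1],loss='soft_l1',f_scale=.002); print(n,len(P),r.x,np.sqrt(np.mean(r.fun**2)))
    if n=='top':Wt=P
    else: Ws=P
for (u,v) in ((239.3,193.9),(225.4,193.5)):
    c,d=ray(T,u,v); z=.165; print(c+d*(z-c[2])/d[2])
for v in(189.7,198.2):
    c,d=ray(T,246,v); print(c+d*(.166-c[2])/d[2])
E
```

```text
top 309 [0.55318755 0.15786673 0.01192291 0.10060556] 0.0018952540938213238
side 15 [ 0.54492735  0.15626077 -0.21151336  0.06098932] 0.0013276327142542693
both 324 [0.55332333 0.15784954 0.00689389 0.10112311] 0.001895615319945606
[0.54914537 0.13646042 0.165     ]
[0.54997455 0.1841391  0.165     ]
[0.56378915 0.11363592 0.166     ]
[0.5346119  0.11327355 0.166     ]
```

The axis is at x=0.553, z=0.158 at y=0.06, with slope 0.10; the corrected edge rays agree. That puts the swivel at (0.553,-0.017,0.150).

```bash
cat >> h.py <<'E'
SW=np.array([.553,-.017,.150])
def seat(th,lift=0,s=.085,x=.5533):
    d=np.array([0,np.cos(th),-np.sin(th)]);n=np.array([0,np.sin(th),np.cos(th)])
    p=SW+s*d+(.0945+lift)*n; p[0]=x
    return p,tool(-.5,np.degrees(th),0)
E
python3 - <<'E'
from h import *
s,p,C=cur()
plan([.40,.46,.56],tool(90,0,-20)); plan([.53,.2,.42],tool(20)); plan(*seat(-.1,.12)); print(seat(-.1,.06)[0])
E
```

```text
d [ 0.003  -0.2627  0.0218] w [  8.72 -27.97  37.93] rows 4.218680518033315 4.479391304050516
d [ 0.0799 -0.5754  0.0018] w [ 12.04 -38.2  110.08] rows 9.295411593903626 10.94747678784253
d [ 0.1671 -0.7122 -0.0132] w [ -1.07 -39.5  128.85] rows 11.70586487402638 12.596084782445756
[0.5533     0.05215109 0.31221398]
```

Request:
apply_moves(
  steps=[
    {"dx": 0, "dy": -0.06, "dz": 0.005, "wx": 2, "wy": -6, "wz": 8, "hand": 1},
    {"dx": 0, "dy": -0.12, "dz": 0.01, "wx": 4, "wy": -12, "wz": 16, "hand": 1},
    {"dx": 0.003, "dy": -0.18, "dz": 0.015, "wx": 6, "wy": -18, "wz": 24, "hand": 1},
    {"dx": 0.003, "dy": -0.263, "dz": 0.022, "wx": 8.7, "wy": -28, "wz": 38, "hand": 1},
    {"dx": 0.003, "dy": -0.263, "dz": 0.022, "wx": 8.7, "wy": -28, "wz": 38, "hand": 1},
    {"dx": 0.08, "dy": -0.575, "dz": 0.002, "wx": 12, "wy": -38.2, "wz": 110, "hand": 1},
    {"dx": 0.08, "dy": -0.575, "dz": 0.002, "wx": 12, "wy": -38.2, "wz": 110, "hand": 1},
    {"dx": 0.08, "dy": -0.575, "dz": 0.002, "wx": 12, "wy": -38.2, "wz": 110, "hand": 1},
    {"dx": 0.08, "dy": -0.575, "dz": 0.002, "wx": 12, "wy": -38.2, "wz": 110, "hand": 1},
    {"dx": 0.08, "dy": -0.575, "dz": 0.002, "wx": 12, "wy": -38.2, "wz": 110, "hand": 1},
    {"dx": 0.08, "dy": -0.575, "dz": 0.002, "wx": 12, "wy": -38.2, "wz": 110, "hand": 1},
    {"dx": 0.08, "dy": -0.575, "dz": 0.002, "wx": 12, "wy": -38.2, "wz": 110, "hand": 1},
  ],
)

```text
t: 11.22
position: [0.5299, 0.1992, 0.4193]
orientation: [-0.0, 0.576, 0.817, -0.001]
wrist_force: [-0.7, 0.1, -1.2]
finger_gap: 0.0252
gripper_force: 79.8
```

```bash
python3 - <<'E'
from h import *
s,p,C=cur(); print(s['t'],p,s['q'],s['gripper_force'])
plan(*seat(-.1,.06));print(seat(-.1,.06)[0])
E
```

```text
11.225 [0.52994975 0.1991545  0.41929945] [ 2.42983231e-01  2.73912015e-01  1.40482085e+00 -3.99154044e-04
  1.46441034e+00 -9.98315737e-02] 79.79970216751099
d [-0.1463 -0.0273  0.1072] w [-1.09  5.7  20.12] rows 2.9338317860698027 1.9573328420653628
[0.5533     0.05215109 0.31221398]
```

Request:
apply_moves(
  steps=[
    {"dx": -0.05, "dy": -0.01, "dz": 0, "wx": -0.4, "wy": 2, "wz": 8, "hand": 1},
    {"dx": -0.1, "dy": -0.02, "dz": 0.02, "wx": -0.8, "wy": 4, "wz": 16, "hand": 1},
    {"dx": -0.146, "dy": -0.027, "dz": 0.06, "wx": -1.1, "wy": 5.7, "wz": 20.1, "hand": 1},
    {"dx": -0.146, "dy": -0.027, "dz": 0.107, "wx": -1.1, "wy": 5.7, "wz": 20.1, "hand": 1},
    {"dx": -0.146, "dy": -0.027, "dz": 0.107, "wx": -1.1, "wy": 5.7, "wz": 20.1, "hand": 1},
    {"dx": -0.146, "dy": -0.027, "dz": 0.107, "wx": -1.1, "wy": 5.7, "wz": 20.1, "hand": 1},
    {"dx": -0.146, "dy": -0.027, "dz": 0.107, "wx": -1.1, "wy": 5.7, "wz": 20.1, "hand": 1},
  ],
)

```text
t: 12.1
position: [0.5549, 0.0546, 0.3149]
orientation: [-0.034, 0.706, 0.706, 0.038]
wrist_force: [-0.4, -0.4, -2.3]
finger_gap: 0.0253
gripper_force: 79.8
```

```bash
python3 - <<'E'
from h import *
s,p,C=cur(); print(s['t'],p,s['wrist_force'],s['ft_torque'],s['gripper_force'])
plan(*seat(-.1,0.005)); plan(*seat(-.1,-.002))
for n in('top','side'): grab(n)
S=load('side');T=load('top')
a=cv2.resize(S['pixels'][110:240,210:310,::-1],(400,520),interpolation=cv2.INTER_CUBIC)
b=cv2.resize(T['pixels'][140:270,200:300,::-1],(400,520),interpolation=cv2.INTER_CUBIC)
cv2.imwrite('pics/h1.png',cv2.convertScaleAbs(np.hstack([a,b]),alpha=1.4))
E
```

```text
12.1 [0.55490274 0.05463805 0.31492964] [-0.35429034 -0.35539271 -2.27076864] [-0.09059876  0.00112404  0.0409706 ] 79.81780886650085
d [-0.0028 -0.0019  0.0574] w [ 0.24 -0.09  0.54] rows 0.9206671537307621 0.056003727654694815
d [-0.0028 -0.0019  0.0644] w [ 0.24 -0.09  0.54] rows 1.0325146196507347 0.056003727654694815
```

View pics/h1.png

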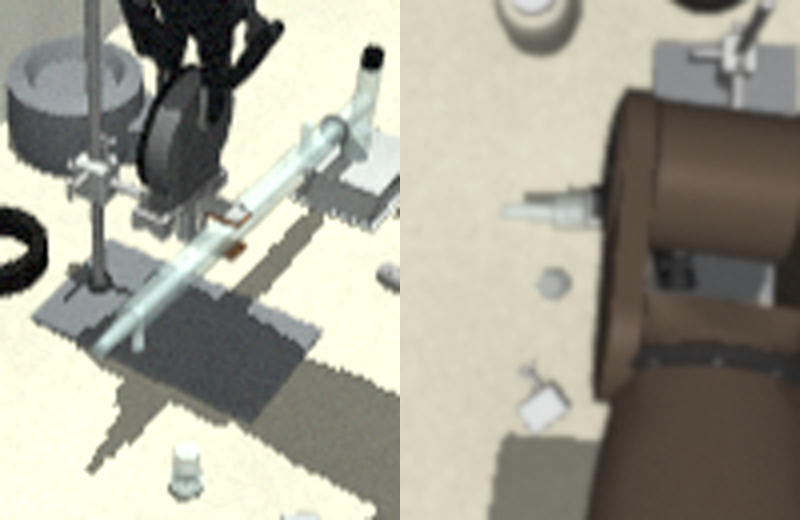

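The gauge hovers over the bare end, with the clamp and hose barb clear. Now a slow descent.

Request:
apply_moves(
  steps=[
    {"dx": -0.003, "dy": -0.002, "dz": 0.02, "wx": 0.2, "wy": 0, "wz": 0.5, "hand": 1},
    {"dx": -0.003, "dy": -0.002, "dz": 0.04, "wx": 0.2, "wy": 0, "wz": 0.5, "hand": 1},
    {"dx": -0.003, "dy": -0.002, "dz": 0.05, "wx": 0.2, "wy": 0, "wz": 0.5, "hand": 1},
    {"dx": -0.003, "dy": -0.002, "dz": 0.055, "wx": 0.2, "wy": 0, "wz": 0.5, "hand": 1},
    {"dx": -0.003, "dy": -0.002, "dz": 0.057, "wx": 0.2, "wy": 0, "wz": 0.5, "hand": 1},
    {"dx": -0.003, "dy": -0.002, "dz": 0.057, "wx": 0.2, "wy": 0, "wz": 0.5, "hand": 1},
  ],
)

```text
t: 12.95
position: [0.5527, 0.0568, 0.2563]
orientation: [-0.036, 0.709, 0.703, 0.035]
wrist_force: [0.5, -0.3, -1.8]
finger_gap: 0.0249
gripper_force: 80.0
```

```bash
cat >st.py <<'E'
from h import *
import sys
s,p,C=cur(); print(s['t'],p.round(4),s['wrist_force'].round(2),s['ft_torque'].round(3),s['gripper_force'].round(1))
e=(C*Ro.from_matrix(np.array([[0,1,0],[1,0,0],[0,0,-1.]])).inv()).as_euler('ZXY',degrees=True); print('yaw',e[0].round(2),'slope rad',-np.radians(e[1]).round(4),'roll',e[2].round(2))
for a in sys.argv[1:]:
    th,l=map(float,a.split(',')); print(a,end=' '); plan(*seat(th,l))
E
python3 st.py -.1,0 -.1,-.004
```

```text
Traceback (most recent call last):
  File "st.py", line 3, in <module>
    s,p,C=cur(); print(s['t'],p.round(4),s['wrist_force'].round(2),s['ft_torque'].round(3),s['gripper_force'].round(1))
                                                                                           ^^^^^^^^^^^^^^^^^^^^^^^^
AttributeError: 'float' object has no attribute 'round'
```

```bash
sed -i "s/s\['gripper_force'\].round(1)/round(s['gripper_force'],1)/" st.py; python3 st.py -.1,0 -.1,-.004 -.08,0
```

```text
12.95 [0.5527 0.0568 0.2563] [ 0.49 -0.31 -1.82] [-0.095  0.041 -0.006] 80.0
yaw -0.54 slope rad -0.1016 roll 0.11
-.1,0 d [0.001  0.0006 0.0039] w [-0.1  -0.09 -0.04] rows 0.06499230217230006 0.01320471981040649
-.1,-.004 d [0.001  0.0006 0.0079] w [-0.1  -0.09 -0.04] rows 0.12766649415391193 0.01320471981040649
-.08,0 d [0.0028 0.0006 0.0056] w [-0.1  -1.24 -0.04] rows 0.10112592667414903 0.11591947195503526
```

Request:
apply_moves(
  steps=[
    {"dx": 0.001, "dy": 0.0006, "dz": 0.002, "wx": 0, "wy": 0, "wz": 0, "hand": 1},
    {"dx": 0.001, "dy": 0.0006, "dz": 0.004, "wx": 0, "wy": 0, "wz": 0, "hand": 1},
    {"dx": 0.001, "dy": 0.0006, "dz": 0.005, "wx": 0, "wy": 0, "wz": 0, "hand": 1},
    {"dx": 0.001, "dy": 0.0006, "dz": 0.006, "wx": 0, "wy": 0, "wz": 0, "hand": 1},
    {"dx": 0.001, "dy": 0.0006, "dz": 0.006, "wx": 0, "wy": 0, "wz": 0, "hand": 1},
  ],
)

```text
t: 13.58
position: [0.5536, 0.0586, 0.2519]
orientation: [-0.036, 0.709, 0.703, 0.036]
wrist_force: [-2.9, 1.2, 14.2]
finger_gap: 0.0253
gripper_force: 82.4
```

```bash
python3 st.py -.1,0 -.06,0 0,0
```

```text
13.575 [0.5536 0.0586 0.2519] [-2.92  1.25 14.2 ] [0.017 0.67  0.012] 82.4
yaw -0.52 slope rad -0.1018 roll -0.04
-.1,0 d [-0.0004 -0.0003 -0.0006] w [ 0.04 -0.1  -0.02] rows 0.013282780529688249 0.010442521761533234
-.06,0 d [ 0.0033 -0.0004  0.0028] w [ 0.04 -2.4  -0.02] rows 0.06997004135245516 0.2239030991393725
0,0 d [ 0.0086 -0.0004  0.0083] w [ 0.04 -5.83 -0.02] rows 0.19163508287929662 0.5451676161022494
```

Contact made, but 16 N is more than wanted. I'll ease off, shift sideways slightly, and start following the arc.

Request:
apply_moves(
  steps=[
    {"dx": 0.001, "dy": -0.0005, "dz": -0.001, "wx": 0, "wy": -0.6, "wz": 0, "hand": 1},
    {"dx": 0.0017, "dy": -0.0005, "dz": 0, "wx": 0, "wy": -1.2, "wz": 0, "hand": 1},
    {"dx": 0.0025, "dy": -0.0005, "dz": 0.0007, "wx": 0, "wy": -1.8, "wz": 0, "hand": 1},
    {"dx": 0.0033, "dy": -0.0005, "dz": 0.0013, "wx": 0, "wy": -2.4, "wz": 0, "hand": 1},
    {"dx": 0.0033, "dy": -0.0005, "dz": 0.0013, "wx": 0, "wy": -2.4, "wz": 0, "hand": 1},
  ],
)

```text
t: 14.2
position: [0.5531, 0.0622, 0.2498]
orientation: [-0.021, 0.71, 0.704, 0.021]
wrist_force: [0.1, 1.4, 6.4]
finger_gap: 0.025
gripper_force: 81.0
```

```bash
python3 st.py -.06,0 -.02,0 .04,0
```

```text
14.2 [0.5531 0.0622 0.2498] [0.1  1.4  6.38] [ 0.282 -0.086  0.004] 81.0
yaw -0.52 slope rad -0.0599 roll 0.03
-.06,0 d [-0.0001  0.0002  0.0003] w [-0.03  0.01 -0.02] rows 0.006479347098226842 0.0036396130829633067
-.02,0 d [0.0037 0.0002 0.0038] w [-0.03 -2.28 -0.02] rows 0.08454800837363424 0.21343831221212134
.04,0 d [0.009  0.0001 0.0093] w [-0.03 -5.72 -0.02] rows 0.20650822474749497 0.5347052632209099
```

Request:
apply_moves(
  steps=[
    {"dx": 0.0018, "dy": 0, "dz": 0.0018, "wx": 0, "wy": -1.15, "wz": 0, "hand": 1},
    {"dx": 0.0036, "dy": 0, "dz": 0.0036, "wx": 0, "wy": -2.3, "wz": 0, "hand": 1},
    {"dx": 0.0054, "dy": 0, "dz": 0.0054, "wx": 0, "wy": -3.45, "wz": 0, "hand": 1},
    {"dx": 0.0072, "dy": 0, "dz": 0.0073, "wx": 0, "wy": -4.6, "wz": 0, "hand": 1},
    {"dx": 0.009, "dy": 0, "dz": 0.0091, "wx": 0, "wy": -5.7, "wz": 0, "hand": 1},
    {"dx": 0.009, "dy": 0, "dz": 0.0091, "wx": 0, "wy": -5.7, "wz": 0, "hand": 1},
  ],
)

```text
t: 14.95
position: [0.5532, 0.0719, 0.2412]
orientation: [0.014, 0.71, 0.704, -0.014]
wrist_force: [-0.9, 1.3, 7.0]
finger_gap: 0.0254
gripper_force: 81.2
```

```bash
python3 st.py .04,0 .08,0 .12,0 .16,0
```

```text
14.95 [0.5532 0.0719 0.2412] [-0.89  1.33  6.99] [0.118 0.006 0.089] 81.2
yaw -0.49 slope rad 0.0399 roll 0.03
.04,0 d [-0.0002  0.0001  0.0002] w [-0.03 -0.01  0.01] rows 0.004926998894203977 0.0030845452158889957
.08,0 d [0.0035 0.0001 0.0037] w [-0.03 -2.3   0.01] rows 0.08158071081947117 0.21496211146945435
.12,0 d [0.0071 0.0001 0.0073] w [-0.03 -4.59  0.01] rows 0.16290619224776232 0.4291415482579975
.16,0 d [0.0105 0.     0.0111] w [-0.03 -6.88  0.01] rows 0.2442161174451834 0.643327903669377
```

Force steady at about 9 N. Continuing.

Request:
apply_moves(
  steps=[
    {"dx": 0.0019, "dy": 0, "dz": 0.0017, "wx": 0, "wy": -1.15, "wz": 0, "hand": 1},
    {"dx": 0.0037, "dy": 0, "dz": 0.0035, "wx": 0, "wy": -2.3, "wz": 0, "hand": 1},
    {"dx": 0.0055, "dy": 0, "dz": 0.0053, "wx": 0, "wy": -3.45, "wz": 0, "hand": 1},
    {"dx": 0.0072, "dy": 0, "dz": 0.0071, "wx": 0, "wy": -4.6, "wz": 0, "hand": 1},
    {"dx": 0.0089, "dy": 0, "dz": 0.009, "wx": 0, "wy": -5.73, "wz": 0, "hand": 1},
    {"dx": 0.0106, "dy": 0, "dz": 0.0109, "wx": 0, "wy": -6.88, "wz": 0, "hand": 1},
    {"dx": 0.0106, "dy": 0, "dz": 0.0109, "wx": 0, "wy": -6.88, "wz": 0, "hand": 1},
  ],
)

```text
t: 15.82
position: [0.5533, 0.0822, 0.2299]
orientation: [0.056, 0.708, 0.702, -0.057]
wrist_force: [-0.2, 2.9, 6.7]
finger_gap: 0.0253
gripper_force: 81.3
```

```bash
python3 st.py .16,0 .2,0 .24,0 .275,0
```

```text
15.825 [0.5533 0.0822 0.2299] [-0.22  2.85  6.7 ] [0.134 0.069 0.047] 81.3
yaw -0.48 slope rad 0.1598 roll 0.03
.16,0 d [-0.0002  0.      0.0002] w [-0.02 -0.01  0.02] rows 0.0042260230381299035 0.0034482321164732697
.2,0 d [0.0035 0.     0.0036] w [-0.02 -2.3   0.02] rows 0.08087645959753108 0.21541722003923336
.24,0 d [ 0.0071 -0.      0.0073] w [-0.02 -4.6   0.02] rows 0.16221317632312557 0.429594961331682
.275,0 d [ 0.0101 -0.      0.0105] w [-0.02 -6.6   0.03] rows 0.2333616569325461 0.6170073678298487
```

Request:
apply_moves(
  steps=[
    {"dx": 0.0019, "dy": 0, "dz": 0.0016, "wx": 0, "wy": -1.15, "wz": 0, "hand": 1},
    {"dx": 0.0037, "dy": 0, "dz": 0.0034, "wx": 0, "wy": -2.3, "wz": 0, "hand": 1},
    {"dx": 0.0055, "dy": 0, "dz": 0.0052, "wx": 0, "wy": -3.45, "wz": 0, "hand": 1},
    {"dx": 0.0073, "dy": 0, "dz": 0.0071, "wx": 0, "wy": -4.6, "wz": 0, "hand": 1},
    {"dx": 0.0088, "dy": 0, "dz": 0.0087, "wx": 0, "wy": -5.6, "wz": 0, "hand": 1},
    {"dx": 0.0102, "dy": 0, "dz": 0.0103, "wx": 0, "wy": -6.6, "wz": 0, "hand": 1},
    {"dx": 0.0102, "dy": 0, "dz": 0.0103, "wx": 0, "wy": -6.6, "wz": 0, "hand": 1},
    {"dx": 0.0102, "dy": 0, "dz": 0.0103, "wx": 0, "wy": -6.6, "wz": 0, "hand": 1},
    {"dx": 0.0102, "dy": 0, "dz": 0.0103, "wx": 0, "wy": -6.6, "wz": 0, "hand": 1},
    {"dx": 0.0102, "dy": 0, "dz": 0.0103, "wx": 0, "wy": -6.6, "wz": 0, "hand": 1},
    {"dx": 0.0102, "dy": 0, "dz": 0.0103, "wx": 0, "wy": -6.6, "wz": 0, "hand": 1},
  ],
)

```text
t: 17.2
position: [0.5533, 0.0906, 0.2181]
orientation: [0.096, 0.703, 0.697, -0.097]
wrist_force: [0.0, 3.7, 5.8]
finger_gap: 0.025
gripper_force: 81.2
```

```bash
python3 st.py .275,0 - 2>/dev/null; python3 - <<'E'
from h import *
S=grab('side');T=grab('top')
# tube slope from cloud of long end (y<-.05), both cams
for im in(S,T):
    P=cloud(im).reshape(-1,3);P=P[~np.isnan(P[:,0])]
    q=(abs(P[:,0]-.553)<.016)&(P[:,1]<-.05)&(P[:,1]>-.22); q&=abs(P[:,2]-(.165-.27*(P[:,1]+.017)))<.025; P=P[q]
    if len(P)>20:
        b=np.floor(P[:,1]/.02); tops=np.array([(P[b==k,1].mean(),np.percentile(P[b==k,2],85)) for k in np.unique(b) if (b==k).sum()>4]); f=np.polyfit(*tops.T,1); print(len(P),'slope',-np.arctan(f[0]),np.polyval(f,-.017))
a=cv2.resize(S['pixels'][100:240,200:320,::-1],(480,560),interpolation=cv2.INTER_CUBIC)
cv2.imwrite('pics/e1.png',cv2.convertScaleAbs(a,alpha=1.5))
E
```

```text
17.2 [0.5533 0.0906 0.2181] [0.05 3.71 5.84] [0.499 0.003 0.139] 81.2
yaw -0.49 slope rad 0.2742 roll 0.03
.275,0 d [-0.     -0.      0.0002] w [-0.02 -0.04  0.01] rows 0.003561914018611174 0.004751686420110928
321 slope 0.2759517842711221 0.16628312790232272
421 slope 0.2622372470415645 0.16784056604237504
```

View pics/e1.png

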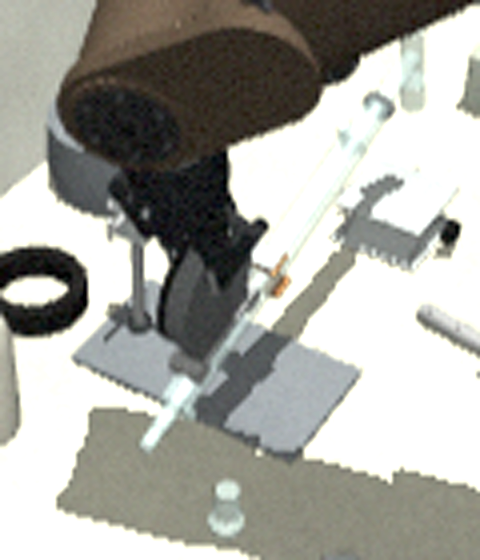

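The tube slopes 0.262–0.276 rad by camera and the tool 0.274, against the set hand at 0.273. The gauge is astride the tube and pressed at about 8–9 N, with the fingers well clear of the glass. Handing in.

```bash
python3 -c "
from plant import manip
print(manip.close_job())"
```

```text
the job is handed in; nothing more can be done
None
```

I handed the job in with the gauge gripped and pressed on the condenser's short end at about 8–9 N. The tool slope is 0.274 rad, against about 0.273 rad read off the set hand beforehand. At the end the dial faced away from both cameras, so I inferred the needle's position from the slope and could not see it. The hand-in returned no verdict.

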